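# Set a spring punch on the pencilled cross of a knife blank

### The arm

A 6-joint arm with a two-finger parallel gripper is mounted at the origin on the work surface. World frame = base frame: x ahead of the robot, y to its left, z up, the work surface at z = 0. Lengths are in m, angles in rad, forces in N, time in s.
With the tool pointing down it reaches from about 0.375 to 0.975 m from the base axis. Payload 3.8 kg.
Tool frame: the origin (TCP) lies at the very end of the fingers, on their centre line; the grasp point (between the pads) lies 19 mm behind it; z points along the fingers, y is the direction in which the jaws open and shut (so a half turn about z gives the same grasp; the last joint's range is limited). The gripper opens to 85 mm and grips with 20 to 120 N. Pads are 22 mm wide; open, the fingers measure 114 mm over their backs; the gripper's body (76 mm by 85 mm) begins 54 mm behind the grasp point. The pads swing forward as they close: fully open they stand 13 mm farther back than shut.
Start: joints at [-1.32, 0.264, 1.604, -0, 1.274, -0.037], TCP at [0.192, -0.647, 0.21] pointing down, gripper open.
Joint ranges: [-2.63, 2.63], [-0.94, 2.18], [0.31, 2.57], [-1.31, 4.45], [0, 2.66], [-2.55, 2.55]. Speed limits (rad/s): [2.57, 2.57, 3.14, 3.14, 3.14, 3.14].

### API

Orientations are given as a rotation vector (axis times angle).
In Python, from workcell import bot, viewer, finish_job gives the robot as it stands.
- The arm moves only by the tool servo_tool, never from a script. Its argument "plan" is a list that holds one entry, the list of rows, each a list of 6 numbers: the shift along the tool's x, y, z in cm, then the turn, a rotation vector about the tool's x, y, z in degrees. A call has 1 to 20 rows; each row is the pose to reach, as a shift and turn from the pose measured when the call began, along the tool's axes at that moment; what a row does not reach only later rows make up. A row lasts 1/12 s, in which the tool goes at most 41.7 mm and 7.16 degrees, less where a joint would pass 70% of its speed; a pose out of reach is approached as far as the arm can. A call with a gripper value outside its range is refused whole. "claw" is the finger opening in cm, from 0 to 8.54, set as the call begins (left out, the last holds). The fingers move at their own pace and stop on an object; "grip_force" is the grip in N (left out, the last holds). Time passes only in rows, so rows that repeat a pose let the fingers close. It gives the time, the measured TCP pose, the force and the opening at its end, in the units of the state.
- bot.read_state(): the state, without advancing time (a new reading comes with each control period).
- viewer.read_camera(name): name is "scene" or "side" or "wrist"; returns a dict with "color" (400x640x3 uint8, red, green, blue), "fx", "fy", "cx", "cy" (pixels), "eye" and "rotation" of the camera in the world; the wrist camera has in their place "T_tool_cam" (4x4, takes a point from camera to tool coordinates, whose origin is the TCP and whose axes are the flange's). Camera axes: x right, y down, z forward; pixel columns grow to the right and rows downward; lengths in m; the calibration is good to about 2 mm. A picture is of the moment at which its call begins: read the wrist's pose just before it. There is no depth.
- finish_job(): hands the job in, once; it reports no verdict.
The state is a dict: "time": time; "q": joint angles; "joint_vel": joint speeds; "joint_torque": joint torques, N m; "tool_pos": TCP position; "tcp_rot": TCP orientation; "wrist_force": force on the tool from outside, world axes, zero at the start; "torque": the same for the moment, N m; "width": opening from 0.0 (shut) to 1.0 (fully open).
Only numpy, scipy, OpenCV 4.12 (cv2) and the standard library are available. Lean on these libraries where they do the work, as an engineer would, in place of code of your own. Each camera call takes 0.05 s, during which the arm holds its last target.

### The job

Take the all-metal spring punch out of the wooden tool block and set its point on the red pencilled cross on the wooden knife blank in the tilted vise, square to the face of the wood, with its plunger lightly pressed about halfway in. Never press the plunger all the way home, because the punch would fire, and do not shift the vise, the blank, the other tools or the glue bottle. Finish while still holding the punch there, steady and ready to strike.

Things in the scene. Friction and masses are not known exactly. Their poses are not given: they have to be found in the camera images.
- punch: all-metal spring punch, 149 mm, about 0.15 kg, no wooden handle; starts upright in the block, point down, collar on the block's top. Origin on its axis at the collar's underside, z from point to cap. Collar 24 mm dia, z 0 to 6 mm; ringed sleeve 20 mm dia, z 6 to 72 (hold here); brass cap to z 85. Below: barrel 14 mm dia to z -30, cone to -42, thin plunger with its point at -64 when free
- punch_tip (a point): the point of the punch (rounded, 1.5 mm radius), at the end of the plunger, on the punch's axis, z axis as the punch's
- plunger (a joint): how far the plunger is pressed into the punch, in m: 0 free, 0.010 all the way home (would fire). Its spring takes 2 N to start moving and 0.8 N more for each mm: 6 N halfway in.
- tool_block: heavy fixed wooden block 70 x 200 x 80 mm high, origin at the centre of its underside, z up, y along its length. Three upright through holes of 17 mm dia along y, at -65, 0 and 65 mm; punch, awl and gouge stand in them in any order, tops 80 to 85 mm above the block
- vise: dark metal tilting vise fixed to the table, base 130 x 150 mm; origin at the centre of its underside, z up. The jaw bed tilts about an axle along y, 52 mm up: the blank's face leans to the -x side, where the clamp screw is. Between the jaws, along y, is a pale wooden knife blank 180 x 30 x 12 mm, 4 mm proud of the jaws, blade end to +y
- mark (a point): the middle of the red pencilled cross (with a 16 mm ring round it) on the upper face of the blank; its z axis is the outward normal of the face, y lies along the blank. 97 to 100 mm above the table.
- vise_tilt (a joint): tilt of the jaw bed, rad: 0 level, growing as the face leans to the vise's -x side; locked very stiffly, differs from start to start (0.08 to 0.36)
- awl: scratch awl with a bulging dark wooden handle (82 mm, up to 29 mm dia) standing in the block; origin at the underside of the handle, on the block's top. Leave alone.
- gouge: gouge with an orange-brown wooden handle (80 mm, up to 26 mm dia) standing in the block; origin at the underside of the handle, on the block's top. Leave alone.
- glue: white glue bottle with a yellow cap, 58 mm dia, 150 mm high, standing on the table; origin at the centre of its underside. Leave alone.
- chisel: broad chisel lying on the table, 235 mm long, 28 mm high; origin at the table 120 mm from the butt of its wooden handle, x towards the cutting edge. Leave alone.

How it is judged:
On the way:
1. the punch is held by the gripper, clear above the tool block (contact force between punch and the fingers above 1 N and contact force between punch and tool_block below 0.05 N and z of punch_tip in the frame of tool_block above 0.085 m), for 0.1 s.
At the end, for the whole second after the job is handed in: The gripper holds the punch still: point within 5 mm of the cross, axis within 0.12 rad of square to the face, plunger pressed 2 to 8 mm, pushing on the blank with 2 to 11 N; cross moved under 8 mm, awl, gouge, glue and chisel within 20 mm of their start (distance between punch_tip and mark below 0.005 m and angle between the z axis of punch and the z axis of mark, either way round below 0.12 rad and value of joint plunger between 0.002 and 0.008 m and contact force between punch and vise between 2 and 11 N and contact force between punch and the fingers above 1 N and contact force between punch and tool_block below 0.05 N and linear speed of punch below 0.01 m/s and distance of mark from where it was at the start of the episode below 0.008 m and distance of each of awl, gouge, glue, chisel from where it was at the start of the episode below 0.02 m); the arm keeps its last pose, push and grip.
It fails at once if the plunger is pressed all the way home (beyond 9.3 mm): the punch fires (value of joint plunger above 0.0093 m).
It fails at once if the vise or the blank is shifted (cross moved over 10 mm) (distance of mark from where it was at the start of the episode above 0.01 m).
It fails at once if the awl, gouge, glue bottle or chisel is disturbed (moved over 30 mm) (distance of any of awl, gouge, glue, chisel from where it was at the start of the episode above 0.03 m).
It also fails if it takes over 42 s, if anything falls off the work surface, if the arm or the gripper's body presses on something with over 40 N, if the wrist force passes 120 N, or if a joint passes its speed limit or range.

## Working session

There is one attempt and no reset: what is moved stays moved. The work goes in short steps, Python scripts to look and compute and a tool call to move; the robot and the scene stay as the last step left them, time stands still between calls to the robot, and variables do not carry over. Pictures are saved under pics/ and viewed, and the job is handed in when it is done.

Besides the shell and the picture viewer there is one more tool, called after "Call:" by a JSON object that holds its "api" and its "payload". servo_tool: Moves the arm, as the interface text tells. Its arguments: {"type":"object","properties":{"plan":{"type":"array"},"claw":{"type":"number"},"grip_force":{"type":"number"}},"required":["plan"]}

```bash
mkdir -p pics; ls
python3 - <<'E'
from workcell import bot, viewer
import cv2,numpy as np
print(bot.read_state())
for n in ["scene","side","wrist"]:
    c=viewer.read_camera(n)
    cv2.imwrite(f"pics/{n}0.png",c["color"][:,:,::-1])
    print(n,{k:(np.round(v,4).tolist() if not np.isscalar(v) else v) for k,v in c.items() if k!="color"})
E
```

```text
pics
{'time': 0.0, 'q': array([-1.31991235e+00,  2.64755810e-01,  1.60540311e+00, -2.33211582e-05,
        1.27371973e+00, -3.69152442e-02]), 'joint_vel': array([ 2.98781909e-04,  1.50586206e-03, -4.13210915e-04,  1.13786923e-03,
       -2.06289480e-05, -1.10432458e-03]), 'joint_torque': array([-2.47629441e-04, -5.15113342e+01, -3.67320693e+01, -7.91535695e-05,
        1.31642295e-02, -1.32959798e-05]), 'tool_pos': array([ 0.191375  , -0.64646618,  0.2085446 ]), 'tcp_rot': array([-3.10687346e+00, -4.50200416e-01,  4.17944201e-04]), 'wrist_force': array([ 0.06331023, -1.36058529, -0.66156354]), 'torque': array([-0.01448939,  0.01327562,  0.07328783]), 'width': 1.0049381905622945}
scene {'fx': 459.20849066964587, 'fy': 459.20849066964587, 'cx': 325.8708857947427, 'cy': 197.04847682962895, 'eye': [1.0281, 0.7149, 0.7656], 'rotation': [-0.6819, -2.5981, 1.1991]}
side {'fx': 396.7961083275756, 'fy': 396.7961083275756, 'cx': 322.49741729050976, 'cy': 192.65005269575133, 'eye': [0.518, 0.648, 0.565], 'rotation': [-0.2847, 2.7473, -1.3521]}
wrist {'fx': 290.7751659863772, 'fy': 290.7751659863772, 'cx': 316.59383948078926, 'cy': 201.76856505315678, 'T_tool_cam': [[0.0003, -0.9539, -0.3001, 0.0779], [1.0, 0.0001, 0.0005, 0.0001], [-0.0005, -0.3001, 0.9539, -0.1633], [0.0, 0.0, 0.0, 1.0]]}
```

View pics/scene0.png

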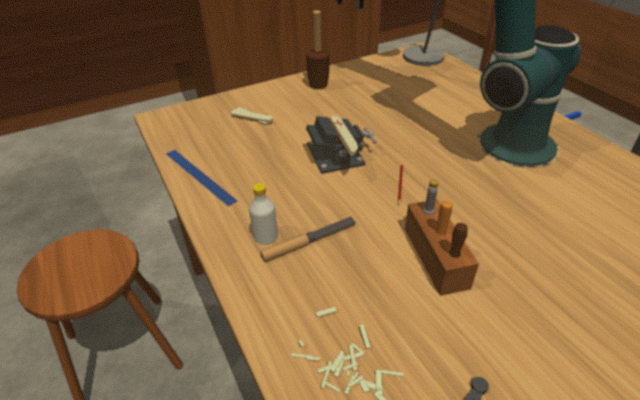

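View pics/side0.png

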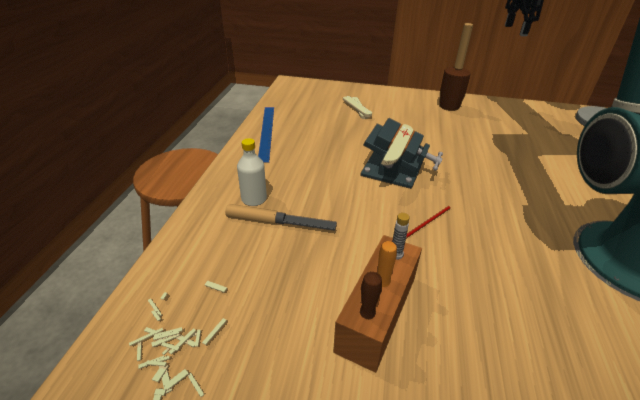

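View pics/wrist0.png

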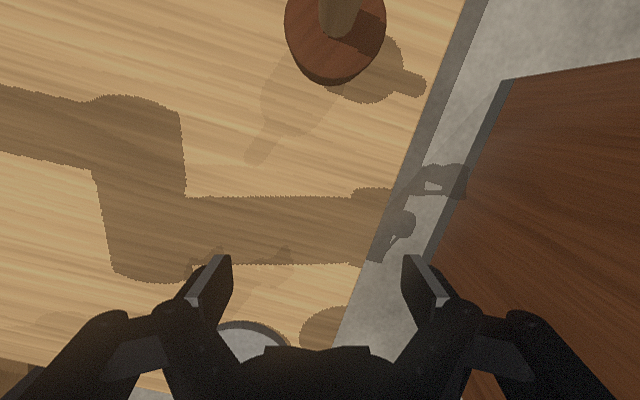

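The scene view has the punch with its brass cap at about (433,183), at the vise end of the block, and the vise cross near (343,135). In the side view the cap is at (403,217) and the cross at (405,132). I'll enlarge both to measure.

```bash
cat > h.py <<'E'
from workcell import bot, viewer
import cv2,numpy as np
from scipy.spatial.transform import Rotation as R
def rot(v):
    v=np.array(v); return v if v.shape==(3,3) else R.from_rotvec(v).as_matrix()
def cam(n):
    s=bot.read_state(); c=viewer.read_camera(n)
    if n=="wrist":
        T=np.eye(4);T[:3,:3]=R.from_rotvec(s["tcp_rot"]).as_matrix();T[:3,3]=s["tool_pos"]
        M=T@np.array(c["T_tool_cam"]); c["E"]=M[:3,3];c["Rm"]=M[:3,:3]
    else: c["E"]=np.array(c["eye"]);c["Rm"]=rot(c["rotation"])
    c["K"]=np.array([[c["fx"],0,c["cx"]],[0,c["fy"],c["cy"]],[0,0,1]])
    return c
def ray(c,p): 
    d=c["Rm"]@np.linalg.inv(c["K"])@np.array([p[0],p[1],1.]); return c["E"],d/np.linalg.norm(d)
def plane(c,p,z):
    e,d=ray(c,p); return e+d*(z-e[2])/d[2]
def tri(cs,ps):
    A=np.zeros((3,3));b=np.zeros(3);rs=[ray(c,p) for c,p in zip(cs,ps)]
    for e,d in rs:
        P=np.eye(3)-np.outer(d,d);A+=P;b+=P@e
    x=np.linalg.solve(A,b); return x,[np.linalg.norm(np.cross(x-e,d)) for e,d in rs]
def proj(c,X):
    p=c["K"]@(c["Rm"].T@(np.array(X)-c["E"])); return p[:2]/p[2]
def crop(c,x0,y0,x1,y1,s,name):
    cv2.imwrite("pics/"+name,cv2.resize(c["color"][y0:y1,x0:x1,::-1],None,fx=s,fy=s,interpolation=cv2.INTER_CUBIC))
E
python3 - <<'E'
from h import *
a=cam("scene");b=cam("side")
A=cv2.resize(a["color"][110:310,300:500],None,fx=4,fy=4,interpolation=2)[:600]
crop(a,300,105,400,180,8,"sv.png");crop(b,350,100,450,200,6,"dv.png")
crop(a,395,170,485,295,4.8,"sb.png".replace("sb","sb"));crop(b,325,205,425,365,3.75,"db.png")
E
```

```text
(no output)
```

View pics/sv.png

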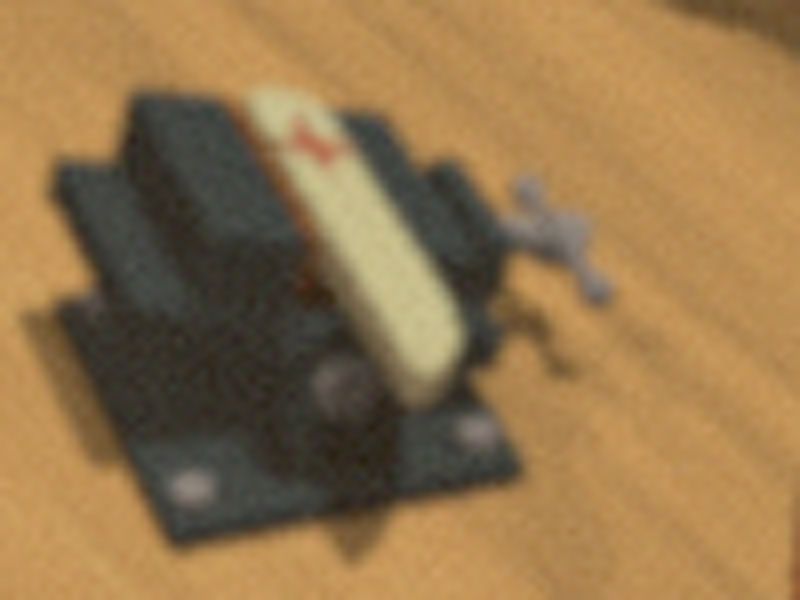

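View pics/dv.png

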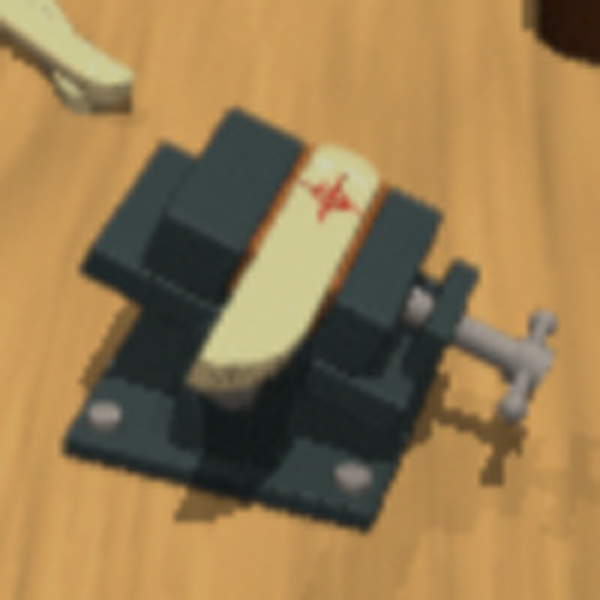

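View pics/sb.png

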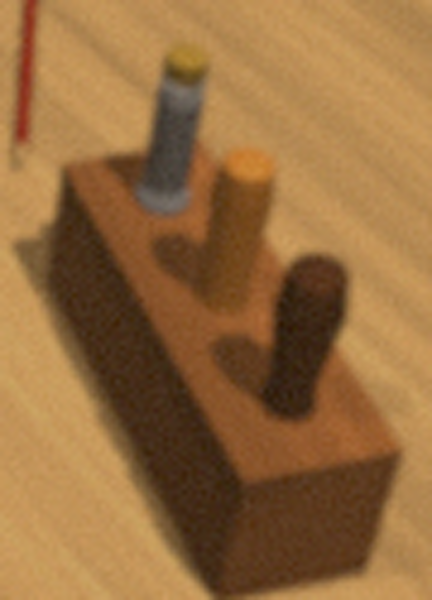

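View pics/db.png

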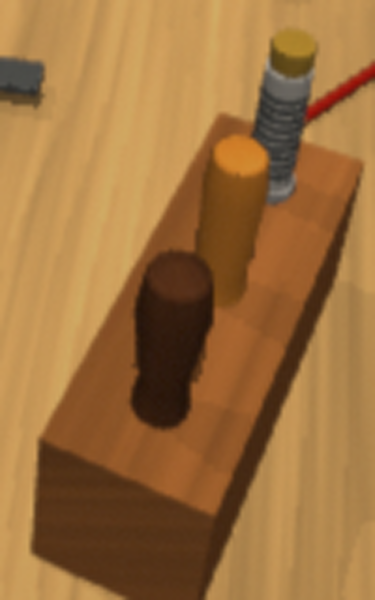

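Clear at this size: the cap top is at scene (434.2,180.8) and side (403.7,216.2). The cross is at scene (339.7,122.5) and side (405,133).

Run:
```python
from h import *
np.set_printoptions(precision=4,suppress=True)
a=cam("scene");b=cam("side")
S=lambda x,y:(x/4.8+395,y/4.8+170)
D=lambda x,y:(x/3.75+325,y/3.75+205)
SV=lambda x,y:(x/8+300,y/8+105)
DV=lambda x,y:(x/6+350,y/6+100)
for n,p,q,z in [("cap",S(187,52),D(295,42),.165),("gouge",S(250,163),D(242,155),.16),("awl",S(318,270),D(180,277),.162),
 ("mark",SV(318,140),DV(330,198),.0985),
 ("blk near -",S(246,480),D(40,440),.08),("blk near +",S(400,452),D(214,515),.08),("blk far",S(68,165),D(222,115),.08)]:
    x,e=tri([a,b],[p,q]); print(n,x,np.round(e,4),plane(a,p,z)[:2],plane(b,q,z)[:2])
for n,p in [("R-end",(280,378)),("L bolt",(105,413)),("R bolt",(352,475)),("base corner L",(68,450)),("base corner R",(370,528))]:
    print(n,plane(b,DV(*p),0.012),)
```

```text
cap [0.4762 0.1704 0.1675] [0.0012 0.0012] [0.4729 0.1666] [0.4763 0.1692]
gouge [0.4932 0.2332 0.1599] [0.0005 0.0005] [0.4928 0.2326] [0.4933 0.2341]
awl [0.5105 0.2948 0.1577] [0.0014 0.0014] [0.5132 0.2961] [0.5108 0.3002]
mark [ 0.4769 -0.2136  0.1041] [0.0018 0.0018] [ 0.4703 -0.2246] [ 0.477  -0.2204]
blk near - [0.5531 0.32   0.0835] [0.001 0.001] [0.5502 0.3169] [0.5534 0.3189]
blk near + [0.487  0.3368 0.0808] [0. 0.] [0.4863 0.3363] [0.4869 0.3363]
blk far [0.4994 0.1311 0.0834] [0.0003 0.0003] [0.4965 0.1278] [0.4993 0.1279]
R-end [ 0.4851 -0.2187  0.012 ]
L bolt [ 0.5549 -0.1755  0.012 ]
R bolt [ 0.4534 -0.1539  0.012 ]
base corner L [ 0.5667 -0.1456  0.012 ]
base corner R [ 0.4456 -0.1196  0.012 ]
```

The punch is at about (0.475, 0.169), the block yaw is about -15.6° and the mark is near (0.474, -0.22). Next I'll locate the tall pot near my path and work out the look pose.

```bash
cat >> h.py <<'E'
def goal(heading_deg, pos, tilt_rot=None, n=None):
    """relative shift (cm, tool axes) and rotvec (deg) from now; tool z down, tool x at heading; tilt_rot = world R premultiplied"""
    s=bot.read_state(); R0=R.from_rotvec(s["tcp_rot"]).as_matrix()
    h=np.radians(heading_deg); x=np.array([np.cos(h),np.sin(h),0]);z=np.array([0,0,-1.]);y=np.cross(z,x)
    R1=np.column_stack([x,y,z])
    if tilt_rot is not None: R1=tilt_rot@R1
    d=R0.T@(np.array(pos)-s["tool_pos"])*100
    w=R.from_matrix(R0.T@R1).as_rotvec(degrees=True)
    print("t",round(s["time"],2),"shift",np.round(d,2),"turn",np.round(w,2)); return d,w
E
python3 - <<'E'
from h import *
np.set_printoptions(precision=3,suppress=True)
a=cam("scene");b=cam("side")
print(tri([a,b],[(317,12),(468,26)]), plane(a,(318,86),0),plane(b,(452,108),0))
print(tri([a,b],[(318,54),(457,70)]))
goal(76,[.47,-.20,.26])
E
```

```text
(array([ 0.333, -0.606,  0.259]), [np.float64(0.002913750624389202), np.float64(0.002913750624389087)]) [ 0.33  -0.615  0.   ] [ 0.323 -0.609  0.   ]
(array([ 0.337, -0.595,  0.129]), [np.float64(0.0013031075144296338), np.float64(0.0013031075144298273)])
t 0.45 shift [ 39.39 -34.98  -5.02] turn [ -0.01  -0.01 -59.51]
```

Call:
{"api": "servo_tool", "payload": {"plan": [[[2,-4,-2,0,0,0],[4,-8,-5,0,0,0],[6,-12,-8,0,0,-7],[8,-16,-9,0,0,-14],[11,-18.5,-9,0,0,-21],[14,-20.5,-8.5,0,0,-28],[17,-22.5,-8,0,0,-35],[20,-24.5,-7.5,0,0,-42],[23,-26,-7,0,0,-49],[26.5,-28,-6.5,0,0,-55],[30,-30,-6,0,0,-59.5],[33,-31.5,-5.5,0,0,-59.5],[36,-33,-5,0,0,-59.5],[38.3,-34.5,-5,0,0,-59.5],[39.4,-35,-5,0,0,-59.5],[39.4,-35,-5,0,0,-59.5],[39.4,-35,-5,0,0,-59.5]]]}}

```text
time: 1.87
tool_pos: [0.47, -0.1999, 0.26]
tcp_rot: [2.474, 1.936, -0.001]
wrist_force: [0.7, -0.3, 0.5]
width: 1.0
```

Run:
```python
from h import *
w=cam("wrist"); cv2.imwrite("pics/w1.png",w["color"][:,:,::-1])
np.save("w1.npy",{k:w[k] for k in("E","Rm","K")},allow_pickle=True)
s=bot.read_state();print(s["tool_pos"],s["q"],s["time"])
```

```text
[ 0.46961848 -0.20046732  0.26003363] [-4.51653069e-01 -7.88018053e-02  1.88438083e+00 -8.33561387e-04
  1.33604837e+00 -2.07085317e-01] 1.9167
```

View pics/w1.png

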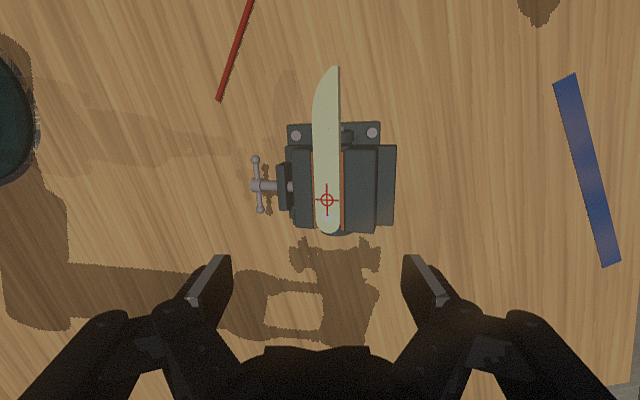

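The wrist view shows the vise almost aligned with the image and the cross at (327,200). I'll take two lower views from either side to get stereo across the blank.

Call:
{"api": "servo_tool", "payload": {"plan": [[[0,4,2,0,0,0],[0,8,4,0,0,0],[0,11,6,0,0,0],[0,11,6,0,0,0],[0,11,6,0,0,0],[0,11,6,0,0,0]]]}}

```text
time: 2.42
tool_pos: [0.575, -0.2283, 0.1998]
tcp_rot: [-2.477, -1.931, 0.003]
wrist_force: [-0.2, 0.1, 0.4]
width: 0.999
```

Run:
```python
from h import *
w=cam("wrist"); cv2.imwrite("pics/w2.png",w["color"][:,:,::-1])
np.save("w2.npy",{k:w[k] for k in("E","Rm","K")},allow_pickle=True)
```

Call:
{"api": "servo_tool", "payload": {"plan": [[[0,-4,0,0,0,0],[0,-8,0,0,0,0],[0,-12,0,0,0,0],[0,-16,0,0,0,0],[0,-20,0,0,0,0],[0,-22,0,0,0,0],[0,-22,0,0,0,0],[0,-22,0,0,0,0]]]}}

```text
time: 3.13
tool_pos: [0.3615, -0.175, 0.2035]
tcp_rot: [2.473, 1.926, 0.003]
wrist_force: [0.6, -0.7, -0.3]
width: 1.001
```

Run:
```python
from h import *
w=cam("wrist"); cv2.imwrite("pics/w3.png",w["color"][:,:,::-1])
np.save("w3.npy",{k:w[k] for k in("E","Rm","K")},allow_pickle=True)
s=bot.read_state();print(s["tool_pos"],s["time"])
```

```text
[ 0.36244568 -0.17529453  0.20341907] 3.1833
```

View pics/w2.png

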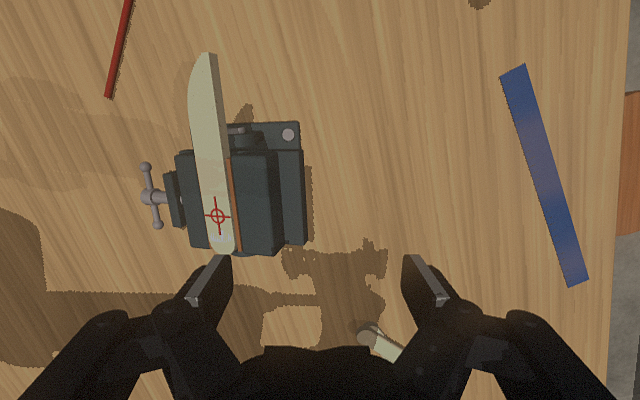

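View pics/w3.png

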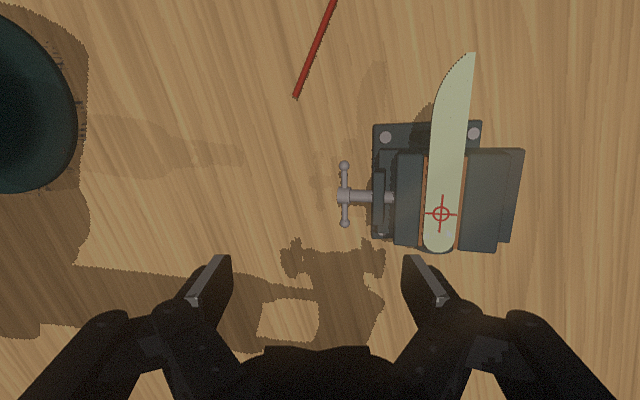

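Run:
```python
import cv2
for n,(x0,y0) in {"w2":(165,110),"w3":(390,110)}.items():
    im=cv2.imread(f"pics/{n}.png")[y0:y0+150,x0:x0+150]
    cv2.imwrite(f"pics/{n}z.png",cv2.resize(im,None,fx=4,fy=4,interpolation=2))
```

```text
(no output)
```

View pics/w2z.png

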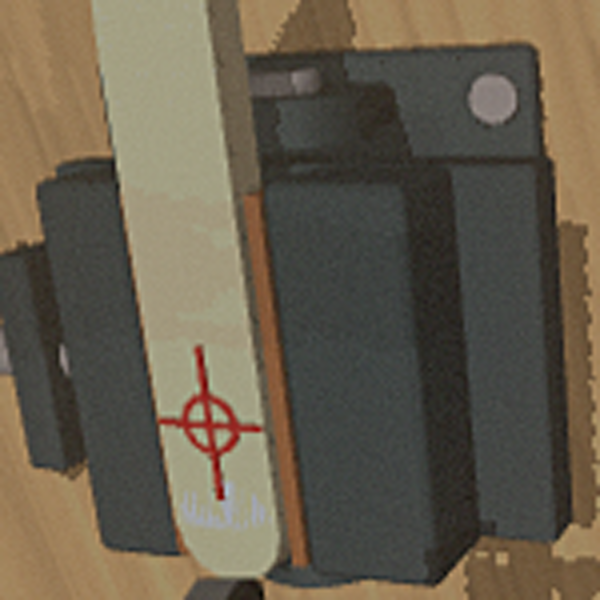

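View pics/w3z.png

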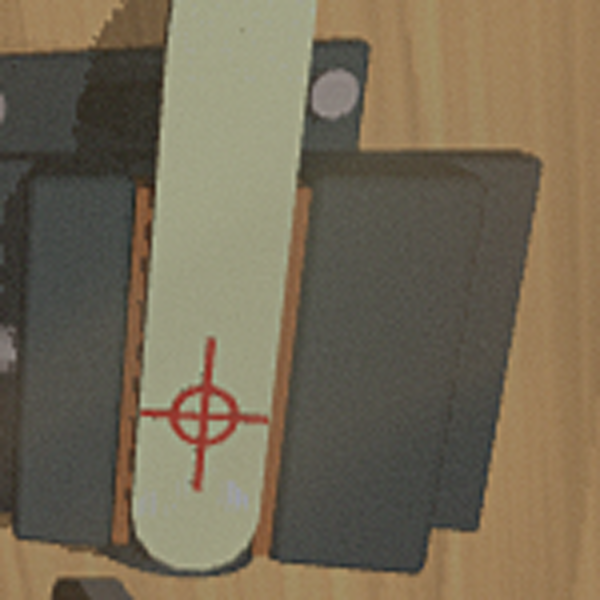

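Run:
```python
from h import *
np.set_printoptions(precision=4,suppress=True)
W={n:np.load(n+".npy",allow_pickle=True).item() for n in("w1","w2","w3")}
P={"c":((210,424),(204,415)),"l":((160,420),(141,412)),"r":((262,429),(268,420)),"u":((198,347),(210,338)),"d":((221,498),(197,490)),
"JRn":((435,582),(420,572)),"JLn":((108,550),(15,538)),"JLf":((38,185),(25,172)),"JRf":((408,170),(487,172))}
X={}
for k,(p,q) in P.items():
    p=(p[0]/4+165,p[1]/4+110);q=(q[0]/4+390,q[1]/4+110)
    X[k],e=tri([W["w2"],W["w3"]],[p,q]);print(k,X[k],np.round(e[0],4))
print("c with w1",tri([W[i] for i in("w1","w2","w3")],[(327,200),(217.5,216),(441,213.75)]))
def tilt(a,b):
    d=X[b]-X[a]; print(a,b,"len",np.linalg.norm(d),"slope",np.arctan2(d[2],np.hypot(*d[:2])),"dir",np.degrees(np.arctan2(d[1],d[0])))
for a,b in [("l","r"),("JLn","JRn"),("JLf","JRf"),("d","u"),("JLn","JLf"),("JRn","JRf")]: tilt(a,b)
# base bolt positions from w3
for p in [(385.5,137),(474,133)]: print("bolt",plane(W["w3"],p,.012))
for p in [(296,135),(372,132)]: print("bolt w1",plane(W["w1"],p,.012))
```

```text
c [ 0.4773 -0.2255  0.0977] 0.0
l [ 0.4637 -0.2228  0.0932] 0.0001
r [ 0.4908 -0.2286  0.1019] 0.0001
u [ 0.4812 -0.2062  0.0974] 0.0001
d [ 0.4732 -0.2448  0.0978] 0.0003
JRn [ 0.521  -0.2753  0.1079] 0.0003
JLn [ 0.4297 -0.2579  0.0784] 0.0003
JLf [ 0.4489 -0.1607  0.077 ] 0.001
JRf [ 0.5434 -0.1784  0.1056] 0.0009
c with w1 (array([ 0.4773, -0.2256,  0.0977]), [np.float64(0.00018684889968663542), np.float64(0.00011457757044311967), np.float64(7.473945706879177e-05)])
l r len 0.029072951604747925 slope 0.3029989391364053 dir -12.171730007652704
JLn JRn len 0.0974521060899627 slope 0.30774113521634067 dir -10.771506350931647
JLf JRf len 0.10027896328340008 slope 0.2890167899368477 dir -10.639059902248771
d u len 0.039403004661554074 slope -0.010900311273703289 dir 78.34661307317424
JLn JLf len 0.09910991094815395 slope -0.014234849219024516 dir 78.8471900945756
JRn JRf len 0.0994243728003769 slope -0.023629797392882495 dir 76.97677645342237
bolt [ 0.4552 -0.1512  0.012 ]
bolt [ 0.5588 -0.1726  0.012 ]
bolt w1 [ 0.4542 -0.1504  0.012 ]
bolt w1 [ 0.557  -0.1717  0.012 ]
```

Tilt is about 0.30 rad: 0.303 from the cross ends, 0.29–0.31 from the jaws, and about 0.33 from the axle offset. The mark is at (0.4773, -0.2255, 0.0977) and the vise yaw about -11.8°. Next I'll go above the punch.

Run:
```python
from h import *
goal(74.4,[.475,.169,.27])
goal(76,[.46,-.05,.27])
```

```text
t 3.18 shift [36.12  2.54 -6.74] turn [0.38 0.16 1.45]
t 3.18 shift [14.51  6.44 -6.66] turn [ 0.38  0.16 -0.15]
```

Call:
{"api": "servo_tool", "payload": {"plan": [[[2.5,1.5,-2.5,0,0,0],[5,3,-4.7,0,0,0],[8,4.5,-6.5,0,0,0],[11.5,5.5,-6.7,0.4,0.2,0],[15.5,6,-6.7,0.4,0.2,0],[19.5,5.5,-6.7,0.4,0.2,0],[23.5,4.7,-6.7,0.4,0.2,1],[27.5,3.8,-6.7,0.4,0.2,1.5],[31.5,3.1,-6.7,0.4,0.2,1.5],[34.5,2.6,-6.7,0.4,0.2,1.5],[36.1,2.5,-6.7,0.4,0.2,1.5],[36.1,2.5,-6.7,0.4,0.2,1.5],[36.1,2.5,-6.7,0.4,0.2,1.5]]]}}

```text
time: 4.27
tool_pos: [0.4754, 0.1699, 0.2699]
tcp_rot: [-2.501, -1.902, -0.001]
wrist_force: [-0.6, -0.6, -0.0]
width: 1.0
```

Run:
```python
from h import *
w=cam("wrist"); cv2.imwrite("pics/w4.png",w["color"][:,:,::-1])
np.save("w4.npy",{k:w[k] for k in("E","Rm","K")},allow_pickle=True)
s=bot.read_state();print(s["tool_pos"],s["q"],s["time"])
```

```text
[0.4751445  0.16900352 0.2698319 ] [ 2.92238538e-01 -9.63558257e-02  1.88274560e+00  1.40067689e-04
  1.35478707e+00  5.64172634e-01] 4.3167
```

View pics/w4.png

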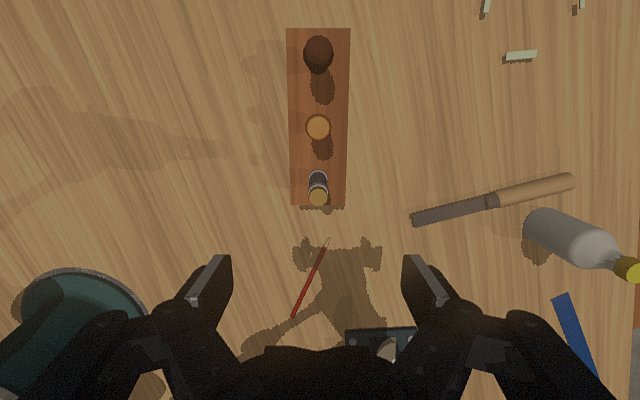

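The cap's top face is at (318,197) and the block is aligned with the tool.

Run:
```python
from h import *
np.set_printoptions(precision=4,suppress=True)
w=np.load("w4.npy",allow_pickle=True).item()
im=cv2.imread("pics/w4.png"); hsv=cv2.cvtColor(im,cv2.COLOR_BGR2HSV)
cv2.imwrite("pics/w4z.png",cv2.resize(im[150:225,280:360],None,fx=7,fy=7,interpolation=2))
print(plane(w,(318,196),.165)); a=cam("scene");b=cam("side")
print(proj(w,[.475,.169,.165]),proj(w,[.475,.169,.08]))
print("block y dir", plane(w,(318,28),.08)-plane(w,(319.5,206),.08))
```

```text
[0.4774 0.168  0.165 ]
[315.3044 195.6422] [315.4605 176.4165]
block y dir [0.0515 0.1943 0.    ]
```

View pics/w4z.png

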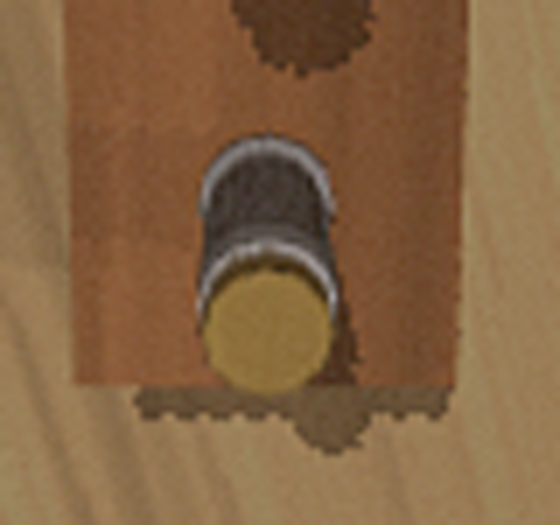

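Run:
```python
from h import *
w=np.load("w4.npy",allow_pickle=True).item()
print(plane(w,(318.3,197.1),.165),plane(w,(318,178.6),.086))
goal(75,[.4776,.1670,.107])
```

```text
[0.47738627 0.16682047 0.165     ] [0.47762664 0.1668274  0.086     ]
t 4.42 shift [-0.04  0.29 16.27] turn [ 0.01 -0.03 -0.7 ]
```

Call:
{"api": "servo_tool", "payload": {"plan": [[[0,0.3,3,0,0,-0.7],[0,0.3,6,0,0,-0.7],[0,0.3,9,0,0,-0.7],[0,0.3,12,0,0,-0.7],[0,0.3,14.5,0,0,-0.7],[0,0.3,16,0,0,-0.7],[0,0.3,16.3,0,0,-0.7],[0,0.3,16.3,0,0,-0.7],[0,0.3,16.3,0,0,-0.7]]], "claw": 5}}

```text
time: 5.17
tool_pos: [0.4788, 0.1668, 0.1079]
tcp_rot: [2.493, 1.911, 0.003]
wrist_force: [0.9, -0.5, 0.2]
width: 0.583
```

Run:
```python
from h import *
b=cam("side");crop(b,325,130,485,250,5,"s5.png")
w=cam("wrist"); crop(w,200,150,440,330,3,"w5.png")
```

```text
(no output)
```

View pics/s5.png

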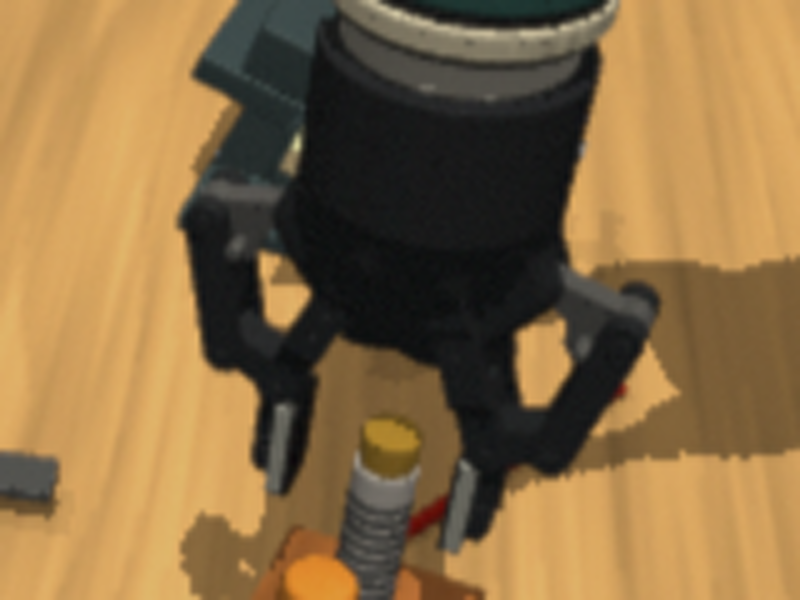

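View pics/w5.png

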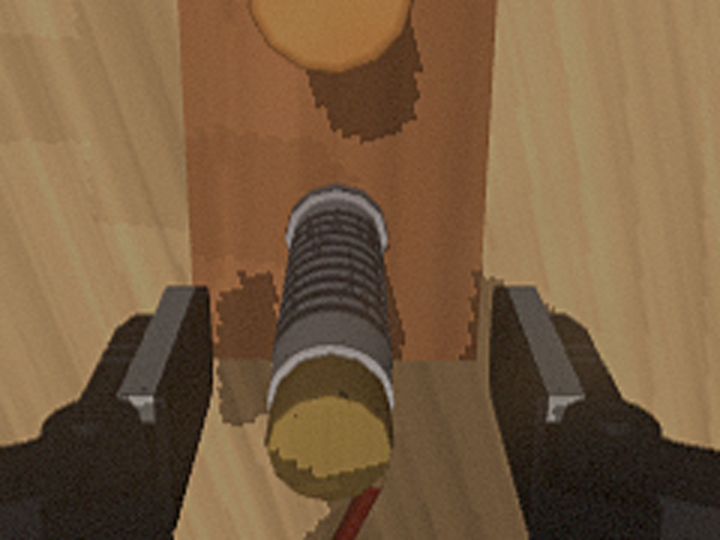

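The punch sits about 2 mm to the tool's -y side of the finger centre line. I'll correct that and close.

Call:
{"api": "servo_tool", "payload": {"plan": [[[0,-0.2,0.1,0,0,0],[0,-0.2,0.1,0,0,0],[0,-0.2,0.1,0,0,0]]]}}

```text
time: 5.52
tool_pos: [0.4781, 0.1681, 0.1087]
tcp_rot: [2.491, 1.911, 0.008]
wrist_force: [0.6, 0.4, -0.3]
width: 0.586
```

Call:
{"api": "servo_tool", "payload": {"plan": [[[0,0,0,0,0,0],[0,0,0,0,0,0],[0,0,0,0,0,0],[0,0,0,0,0,0],[0,0,0,0,0,0],[0,0,0,0,0,0],[0,0,0,0,0,0],[0,0,0,0,0,0],[0,0,0,0,0,0]]], "claw": 0, "grip_force": 70}}

```text
time: 6.27
tool_pos: [0.478, 0.1684, 0.1091]
tcp_rot: [2.492, 1.911, 0.008]
wrist_force: [-3.2, 1.3, 5.4]
width: 0.213
```

Run:
```python
from h import *
s=bot.read_state();print(s)
w=cam("wrist"); crop(w,200,150,440,330,3,"w6.png")
```

```text
{'time': 6.2667, 'q': array([2.88965325e-01, 2.95192650e-02, 2.06700361e+00, 8.50664121e-04,
       1.03964091e+00, 5.50976654e-01]), 'joint_vel': array([ 0.00189486, -0.00325659,  0.00016236,  0.00011342, -0.00023221,
       -0.00043775]), 'joint_torque': array([-8.43798649e-01, -3.25795054e+01, -3.23307967e+01, -4.95360307e-01,
       -1.02064110e+00, -8.65617214e-03]), 'tool_pos': array([0.47799488, 0.1683608 , 0.10912884]), 'tcp_rot': array([2.49200183, 1.91091194, 0.00837358]), 'wrist_force': array([-3.17119723,  1.25727507,  5.44715102]), 'torque': array([ 0.12846524,  0.62708384, -0.04924484]), 'width': 0.21280809077604695}
```

View pics/w6.png

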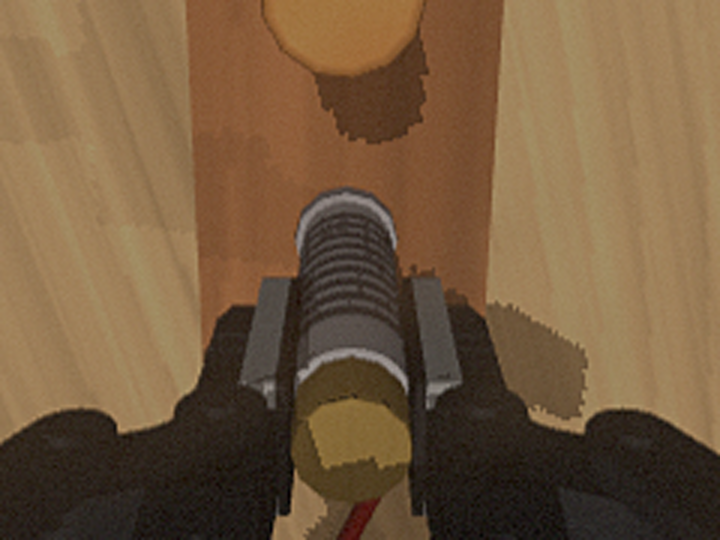

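Gripped (opening 0.213 is about 18 mm). I'll lift.

Call:
{"api": "servo_tool", "payload": {"plan": [[[0,0,-0.5,0,0,0],[0,0,-1.5,0,0,0],[0,0,-3,0,0,0],[0,0,-5,0,0,0],[0,0,-7.5,0,0,0],[0,0,-9.5,0,0,0],[0,0,-11,0,0,0],[0,0,-11.5,0,0,0],[0,0,-11.5,0,0,0],[0,0,-11.5,0,0,0],[0,0,-11.5,0,0,0]]]}}

```text
time: 7.23
tool_pos: [0.4765, 0.1678, 0.2226]
tcp_rot: [2.493, 1.911, 0.005]
wrist_force: [-0.1, 0.6, -1.8]
width: 0.207
```

Run:
```python
from h import *
s=bot.read_state();print(s["tool_pos"],s["tcp_rot"],s["wrist_force"],s["width"])
b=cam("side");a=cam("scene");w=cam("wrist")
print(proj(a,[.478,.168,.15]),proj(b,[.478,.168,.15]))
p=proj(a,[.478,.168,.18]).astype(int);crop(a,p[0]-50,max(0,p[1]-50),p[0]+50,p[1]+50,6,"s7.png")
q=proj(b,[.478,.168,.18]).astype(int);crop(b,q[0]-50,max(0,q[1]-50),q[0]+50,q[1]+50,6,"d7.png")
print(p,q)
crop(w,200,100,440,330,2.5,"w7.png")
for n,c in("a7",a),("b7",b),("w7",w):np.save(n+".npy",{k:c[k] for k in("E","Rm","K")},allow_pickle=True)
```

```text
[0.47647497 0.16777057 0.22256911] [2.4926937  1.91139467 0.00463661] [-0.08524928  0.64187639 -1.83138999] 0.20714614613597263
[431.43808912 187.52293846] [401.19624182 222.77072139]
[433 176] [404 208]
```

View pics/s7.png

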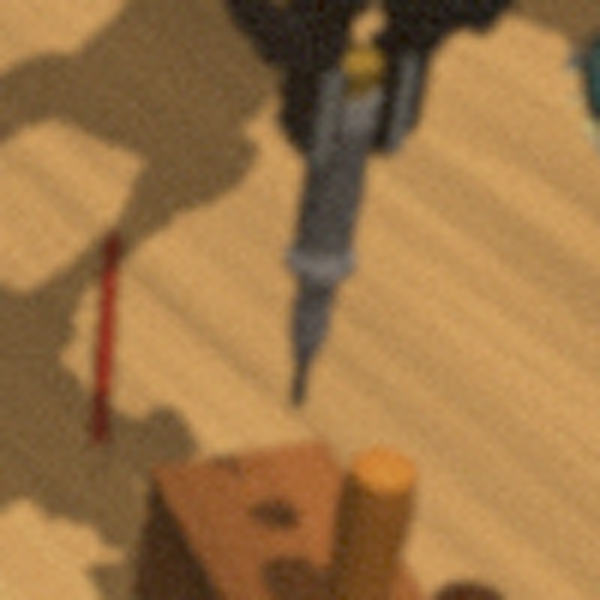

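View pics/d7.png

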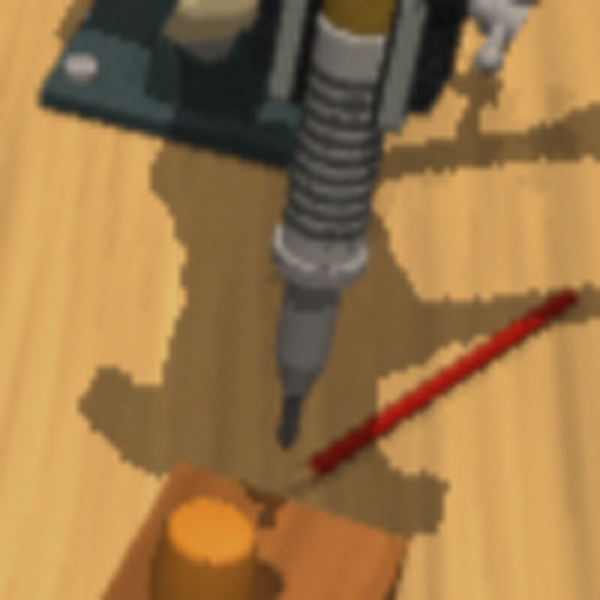

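View pics/w7.png

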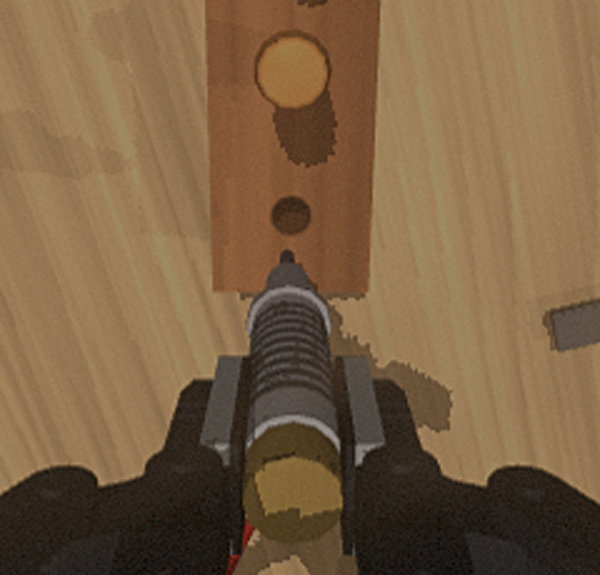

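Run:
```python
from h import *
np.set_printoptions(precision=4,suppress=True)
C={n:np.load(n+"7.npy",allow_pickle=True).item() for n in "abw"}
s=bot.read_state();R0=R.from_rotvec(s["tcp_rot"]).as_matrix()
def rep(n,x,e): print(n,x,np.round(e,4),"tool",R0.T@(x-s["tool_pos"]))
t={"a":(297/6+383,403/6+126),"b":(287/6+354,445/6+158),"w":(287/2.5+200,250/2.5+100)}
rep("tip all",*tri([C[k] for k in "abw"],[t[k] for k in "abw"]))
rep("tip ab",*tri([C[k] for k in "ab"],[t[k] for k in "ab"]))
def tt(p): return s["tool_pos"]+R0@np.array(p)
for k in "abw": print(k,"exp tip",proj(C[k],tt([-.0017,0,.093])),"got",t[k])
# wrist-ray at assumed depth along tool z for tip and cap
for n,p,d in(("tip",t["w"],.093),("collar",(289/2.5+200,317/2.5+100),.027),("cap",(294/2.5+200,487/2.5+100),-.056)):
    e,dr=ray(C["w"],p);e=R0.T@(e-s["tool_pos"]);dr=R0.T@dr;print(n,e+dr*(d-e[2])/dr[2])
```

```text
tip all [0.4746 0.1688 0.1329] [0.0014 0.0012 0.0019] tool [ 0.0003 -0.0024  0.0897]
tip ab [0.4744 0.1707 0.134 ] [0.0007 0.0007] tool [ 0.002  -0.003   0.0886]
a exp tip [430.2268 194.2216] got (432.5, 193.16666666666669)
b exp tip [400.456  231.7091] got (401.8333333333333, 232.16666666666669)
w exp tip [315.5703 199.925 ] got (314.8, 200.0)
tip [-0.0018 -0.0007  0.093 ]
collar [-0.0011  0.0002  0.027 ]
cap [ 0.0017  0.0012 -0.056 ]
```

The punch is held nearly coaxially: tip in the tool frame about (-1.8, -0.7, 93) mm, tilt about 0.025 rad. I'll compute a stand-off 25 mm above the cross.

```bash
cat >> h.py <<'E'
MARK=np.array([.4773,-.2255,.0977]);TH=.303;YAW=np.radians(-11.8)
XV=np.array([np.cos(YAW),np.sin(YAW),0]);YV=np.array([-np.sin(YAW),np.cos(YAW),0])
NRM=-np.sin(TH)*XV+np.cos(TH)*np.array([0,0,1])
RT=R.from_rotvec(-TH*YV).as_matrix()
TIP=np.array([-.0018,-.0007,.093])
x=YV;R1=np.column_stack([x,np.cross(-NRM,x),-NRM])
def target(h,tip=TIP,mark=MARK): return mark+NRM*h-R1@tip
E
python3 - <<'E'
from h import *
T=target(.025);print(T,NRM,YV)
goal(78.2,T,RT)
goal(78.2,T+[0,0,.04],RT)
E
```

```text
[ 0.44385674 -0.21667448  0.21053345] [-0.29207923  0.06101853  0.95444563] [0.20449605 0.97886739 0.        ]
t 7.38 shift [-37.98   6.82   1.14] turn [-17.24   0.38  -3.23]
t 7.38 shift [-37.97   6.83  -2.86] turn [-17.24   0.38  -3.23]
```

Call:
{"api": "servo_tool", "payload": {"plan": [[[-1,0.2,-2,0,0,0],[-3.5,0.6,-4,0,0,0],[-7,1.2,-4.5,-2,0,-0.5],[-10.5,1.9,-4.5,-4,0.1,-1],[-14,2.5,-4.5,-6,0.2,-1.5],[-17.5,3.1,-4.5,-8,0.2,-2],[-21,3.8,-4.5,-10,0.3,-2.4],[-24.5,4.4,-4.5,-12,0.3,-2.8],[-28,5,-4.5,-14,0.4,-3.2],[-31.5,5.6,-4,-16,0.4,-3.2],[-34.5,6.2,-3.2,-17.2,0.4,-3.2],[-37,6.6,-1.5,-17.2,0.4,-3.2],[-38,6.8,0,-17.2,0.4,-3.2],[-38,6.8,1,-17.2,0.4,-3.2],[-38,6.8,1,-17.2,0.4,-3.2],[-38,6.8,1,-17.2,0.4,-3.2],[-38,6.8,1,-17.2,0.4,-3.2]]]}}

```text
time: 8.8
tool_pos: [0.4442, -0.216, 0.2125]
tcp_rot: [2.245, 1.826, 0.279]
wrist_force: [0.6, 0.5, -0.7]
width: 0.207
```

Run:
```python
from h import *
np.set_printoptions(precision=4,suppress=True)
s=bot.read_state();print(s["time"],s["tool_pos"],s["tcp_rot"],s["wrist_force"],s["width"])
R0=R.from_rotvec(s["tcp_rot"]).as_matrix();print("axis err",np.arccos(-R0[:,2]@NRM),"tip pred - mark",s["tool_pos"]+R0@TIP-MARK)
b=cam("side");a=cam("scene");w=cam("wrist")
crop(a,290,90,390,165,8,"s8.png");crop(b,355,80,455,155,8,"d8.png");crop(w,200,100,440,330,2.5,"w8.png")
for n,c in("a8",a),("b8",b),("w8",w):np.save(n+".npy",{k:c[k] for k in("E","Rm","K")},allow_pickle=True)
print("mark px w",proj(w,MARK),"b",proj(b,MARK),"a",proj(a,MARK))
```

```text
8.8 [ 0.4442 -0.216   0.2125] [2.245  1.826  0.2794] [ 0.6418  0.5273 -0.6958] 0.2066736575766284
axis err 0.0008298452834497386 tip pred - mark [-0.0069  0.0023  0.0258]
mark px w [313.411  192.6436] b [404.8939 132.2571] a [337.396  123.2714]
```

View pics/s8.png

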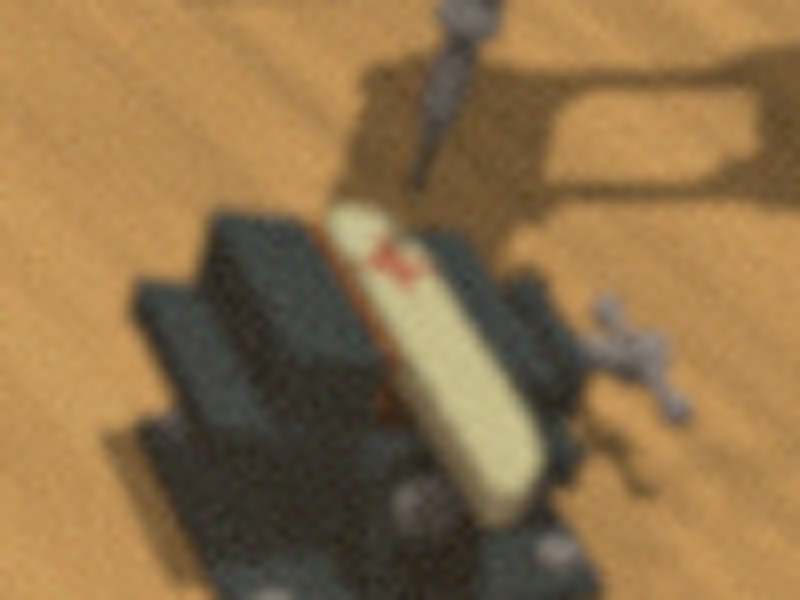

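View pics/d8.png

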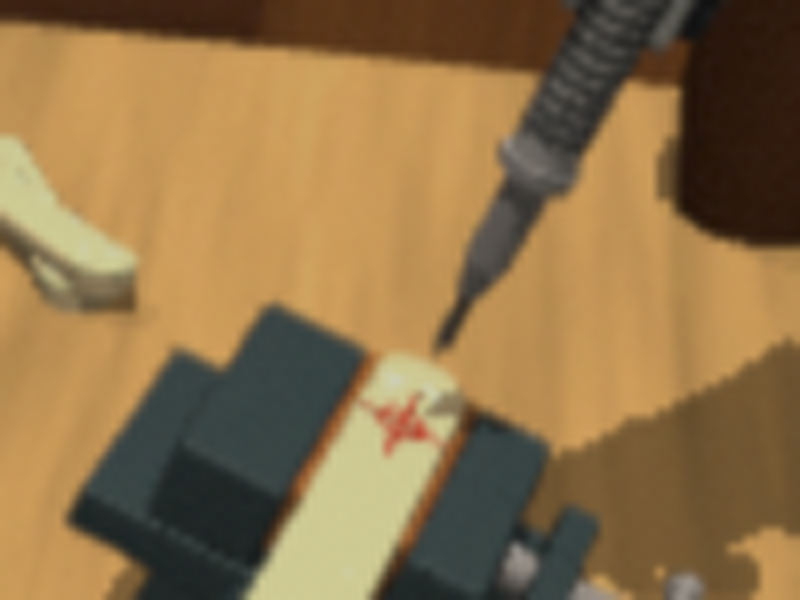

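View pics/w8.png

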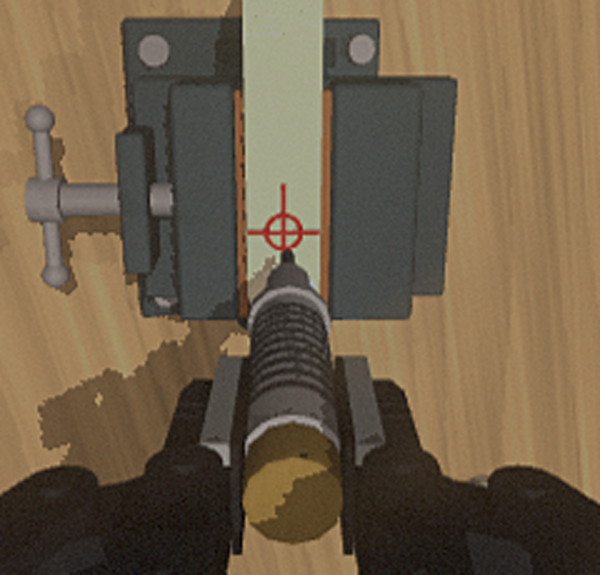

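Run:
```python
from h import *
np.set_printoptions(precision=4,suppress=True)
a,b,w=[np.load(n+"8.npy",allow_pickle=True).item() for n in "abw"]
t,e=tri([a,b],[(342.1,113.6),(409.7,123.9)]);m,e2=tri([a,b],[(339.6,123),(405.4,133.1)])
print(t,e,m,e2,t-m)
d=t-m;print("vise frame x,y,n:",d@np.cross(YV,NRM),d@YV,d@NRM)
pt=(287/2.5+200,251/2.5+100);print("tip exp px",proj(w,bot.read_state()["tool_pos"]+R.from_rotvec(bot.read_state()["tcp_rot"]).as_matrix()@TIP),pt)
# expected px ratios: what would each view show if tip is exactly above mark by .0265
for n,c in(("a",a),("b",b),("w",w)): print(n,proj(c,MARK+NRM*.0265)-proj(c,MARK))
```

```text
[ 0.4696 -0.214   0.1292] [np.float64(0.001992916215307446), np.float64(0.0019929162153075565)] [ 0.476  -0.2159  0.1019] [np.float64(0.00109640390992124), np.float64(0.0010964039099212873)] [-0.0064  0.0019  0.0273]
vise frame x,y,n: 0.00180311517170676 0.0005618629594189616 0.028016316868148566
tip exp px [314.8693 200.1285] (314.8, 200.4)
a [ 2.8073 -8.53  ]
b [ 4.8569 -8.7149]
w [-0.2194  7.7574]
```

All views agree that the tip is within about 1–2 mm laterally of the cross, roughly 27 mm above it. I'll descend along the tool axis to just above the wood.

Call:
{"api": "servo_tool", "payload": {"plan": [[[0,-0.1,0.5,0,0,0],[0,-0.1,1.1,0,0,0],[0,-0.1,1.7,0,0,0],[0,-0.1,2,0,0,0],[0,-0.1,2.2,0,0,0],[0,-0.1,2.2,0,0,0],[0,-0.1,2.2,0,0,0],[0,-0.1,2.2,0,0,0]]]}}

```text
time: 9.62
tool_pos: [0.4502, -0.2176, 0.1921]
tcp_rot: [2.243, 1.825, 0.28]
wrist_force: [-0.5, 0.1, -1.4]
width: 0.208
```

```bash
cat > st.py <<'E'
from h import *
np.set_printoptions(precision=4,suppress=True)
s=bot.read_state();R0=R.from_rotvec(s["tcp_rot"]).as_matrix();d=s["tool_pos"]+R0@TIP-MARK
print("t",s["time"],"Fn",s["wrist_force"]@NRM,s["wrist_force"],"axis err",np.arccos(min(1,-R0[:,2]@NRM)),"tip free pred x,y,n mm",1e3*np.array([d@np.cross(YV,NRM),d@YV,d@NRM]),s["width"])
E
cp st.py st2.py
cat >> st2.py <<'E'
import sys
n=sys.argv[1]
b=cam("side");w=cam("wrist");crop(b,355,80,455,155,8,f"d{n}.png");crop(w,240,130,400,250,5,f"w{n}.png")
E
python3 st2.py 9
```

```text
t 9.6167 Fn -1.1560260819249382 [-0.5289  0.1195 -1.3807] axis err 0.0014387069333047578 tip free pred x,y,n mm [0.7684 0.4219 5.5046] 0.20801692639015684
```

View pics/d9.png

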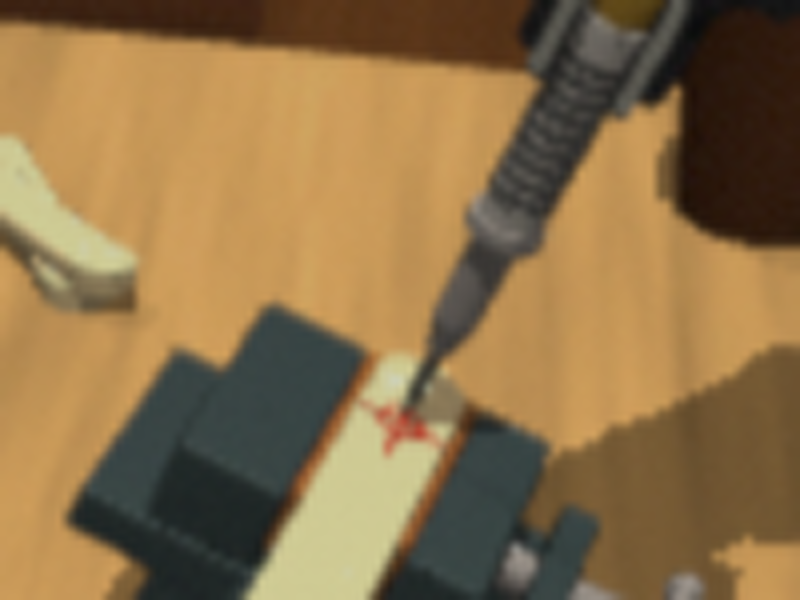

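View pics/w9.png

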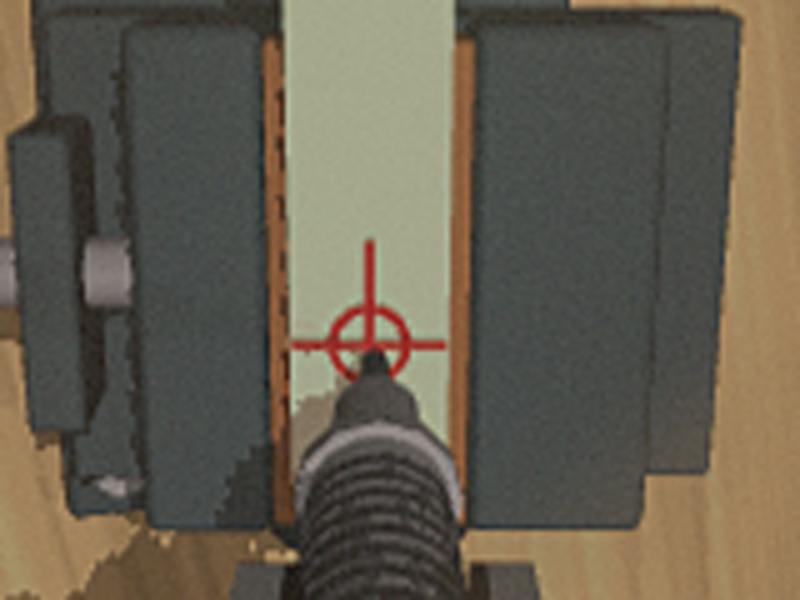

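The tip is about 1 mm from the cross in the wrist view, with about 5 mm to go. I'll approach in small steps and watch the force.

Call:
{"api": "servo_tool", "payload": {"plan": [[[0,-0.1,0.2,0,0,0],[0,-0.1,0.4,0,0,0],[0,-0.1,0.5,0,0,0],[0,-0.1,0.5,0,0,0],[0,-0.1,0.5,0,0,0]]]}}

```text
time: 10.13
tool_pos: [0.4508, -0.2177, 0.1872]
tcp_rot: [2.243, 1.825, 0.28]
wrist_force: [-0.6, 0.6, -2.5]
width: 0.211
```

```bash
python3 st.py
```

```text
t 10.1333 Fn -2.1789803443463427 [-0.6135  0.5551 -2.5062] axis err 0.0015599698354710877 tip free pred x,y,n mm [-0.1833  0.3933  0.6155] 0.2112875747214991
```

Call:
{"api": "servo_tool", "payload": {"plan": [[[0,0,0.1,0,0,0],[0,0,0.2,0,0,0],[0,0,0.2,0,0,0],[0,0,0.2,0,0,0]]]}}

```text
time: 10.47
tool_pos: [0.4514, -0.2179, 0.1855]
tcp_rot: [2.243, 1.825, 0.28]
wrist_force: [-1.9, 0.3, 1.3]
width: 0.207
```

```bash
python3 st2.py 10
```

```text
t 10.4667 Fn 1.7799173585318522 [-1.8767  0.3264  1.2697] axis err 0.0018028934060229727 tip free pred x,y,n mm [ 0.0281  0.3431 -1.1654] 0.20705775606731028
```

View pics/w10.png

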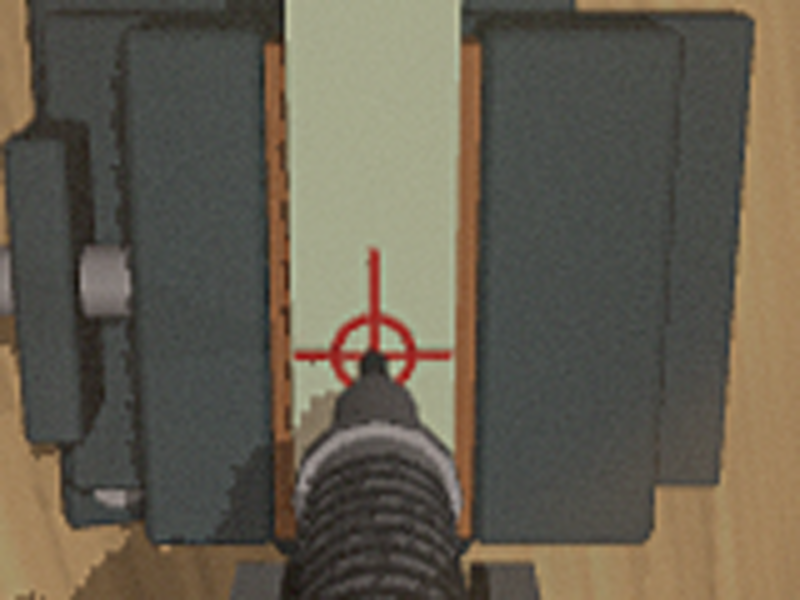

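Contact: the normal force rose by about 3.3 N and the geometry predicts a press of about 1.2 mm, so they agree. The point sits on the cross. I'll press about 3.8 mm further in two stages.

Call:
{"api": "servo_tool", "payload": {"plan": [[[0,0,0.1,0,0,0],[0,0,0.2,0,0,0],[0,0,0.2,0,0,0],[0,0,0.2,0,0,0]]]}}

```text
time: 10.9
tool_pos: [0.4521, -0.2181, 0.1837]
tcp_rot: [2.243, 1.825, 0.28]
wrist_force: [-2.9, -0.3, 1.8]
width: 0.21
```

```bash
python3 st.py
```

```text
t 10.9 Fn 2.57008370114574 [-2.8721 -0.3062  1.8334] axis err 0.002046221676017731 tip free pred x,y,n mm [ 0.1742  0.2961 -3.0593] 0.21003062824283886
```

Call:
{"api": "servo_tool", "payload": {"plan": [[[0,0,0.1,0,0,0],[0,0,0.2,0,0,0],[0,0,0.2,0,0,0],[0,0,0.2,0,0,0]]]}}

```text
time: 11.23
tool_pos: [0.4527, -0.2182, 0.182]
tcp_rot: [2.243, 1.825, 0.28]
wrist_force: [-2.4, 0.8, 3.3]
width: 0.211
```

```bash
python3 st2.py 11
```

```text
t 11.2333 Fn 3.9005175314231915 [-2.4489  0.8091  3.2855] axis err 0.002131914860552986 tip free pred x,y,n mm [ 0.2782  0.2612 -4.9667] 0.21132552019830145
```

View pics/w11.png

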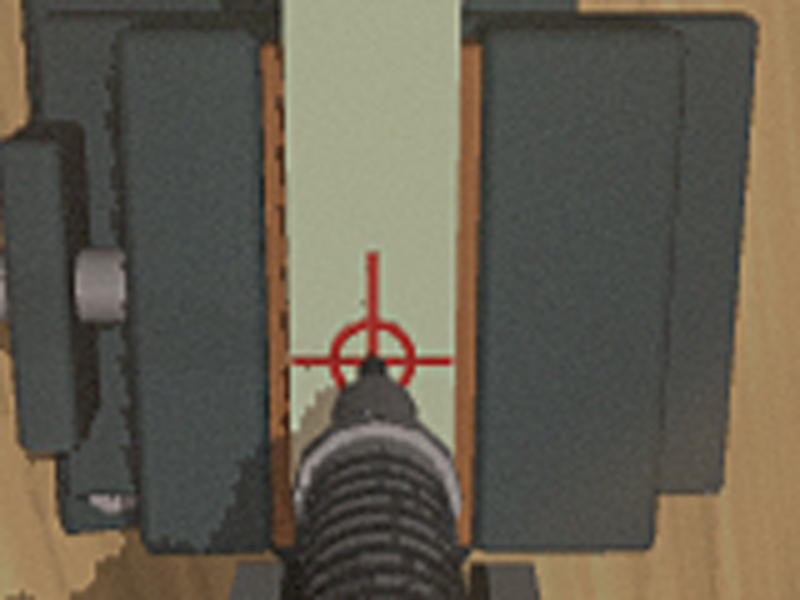

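View pics/d11.png

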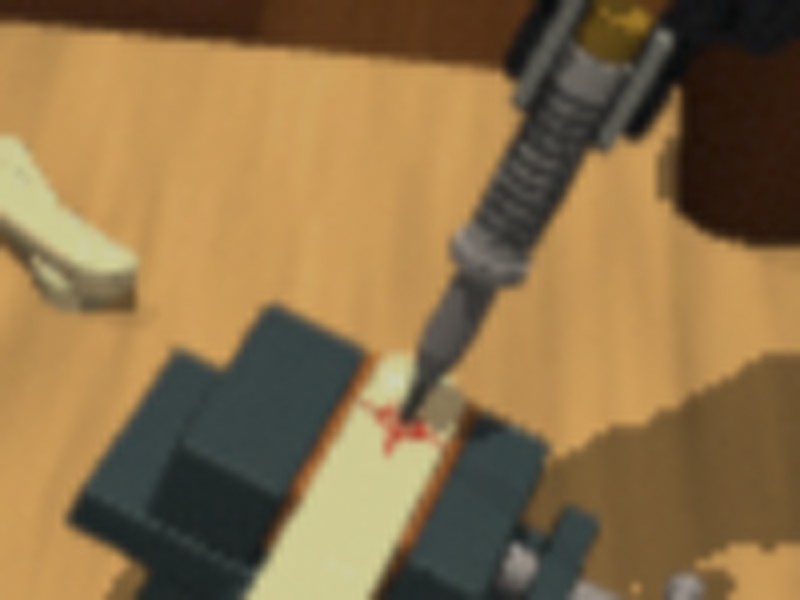

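The force is about 5.5 N (3.9 plus about 1.6 of weight offset) and the geometry gives about 5 mm. The visible plunger has shortened and the point is on the cross. I'll hold briefly to check that it stays steady.

Call:
{"api": "servo_tool", "payload": {"plan": [[[0,0,0,0,0,0],[0,0,0,0,0,0],[0,0,0,0,0,0],[0,0,0,0,0,0],[0,0,0,0,0,0],[0,0,0,0,0,0]]]}}

```text
time: 11.83
tool_pos: [0.4527, -0.2182, 0.182]
tcp_rot: [2.243, 1.825, 0.28]
wrist_force: [-2.7, -0.2, 3.9]
width: 0.208
```

```bash
python3 st2.py 12; python3 st.py;  python3 -c "
from workcell import viewer;viewer.read_camera('side')"; python3 st.py; python3 st2.py 13; python3 st.py
```

```text
t 11.8333 Fn 4.479545910530762 [-2.7017 -0.1676  3.8773] axis err 0.002119794321873815 tip free pred x,y,n mm [ 0.2499  0.2474 -4.9538] 0.2079624720524194
t 11.9333 Fn 4.430161800027169 [-3.2232  0.3106  3.6354] axis err 0.0020800394243100846 tip free pred x,y,n mm [ 0.2312  0.2575 -4.9734] 0.20841254411988677
t 11.9833 Fn 4.078623213446727 [-2.6069  0.2594  3.4589] axis err 0.002136829361978654 tip free pred x,y,n mm [ 0.2599  0.2573 -4.9615] 0.20937799513843688
t 11.9833 Fn 4.078623213446727 [-2.6069  0.2594  3.4589] axis err 0.002136829361978654 tip free pred x,y,n mm [ 0.2599  0.2573 -4.9615] 0.20937799513843688
t 12.0833 Fn 4.030826478744952 [-2.9837  0.5053  3.2778] axis err 0.002163587465483918 tip free pred x,y,n mm [ 0.2814  0.2358 -4.9418] 0.20769992459852607
```

View pics/w13.png

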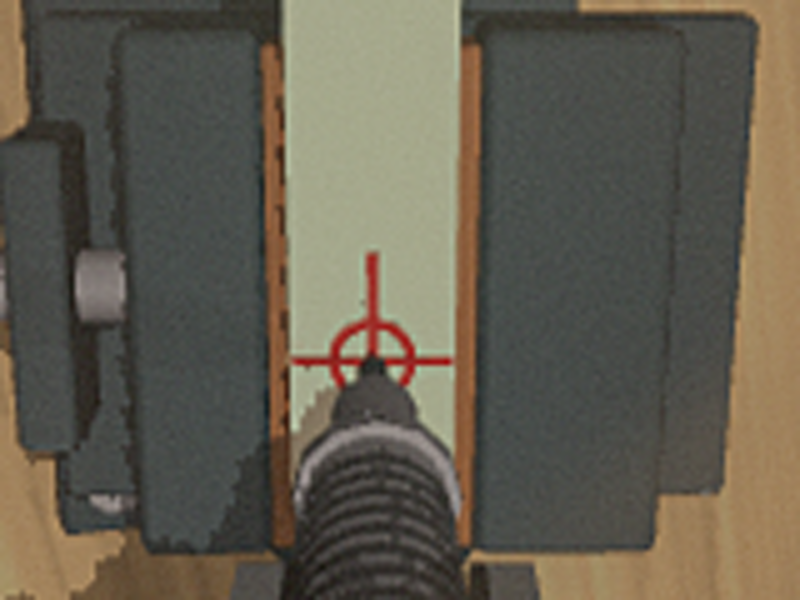

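It is steady: about 5.8 N on the axis, about 5 mm pressed, and the point on the cross at (372,360) in the enlarged wrist view. I'm handing in.

```bash
python3 -c "
from workcell import finish_job
print(finish_job())"
```

```text
the job is handed in; nothing more can be done
None
```

I took the punch out of the block, set its point on the red cross square to the wood, and pressed the plunger about halfway. I handed in at about 12 s with the gripper still holding it steady; the hand-in gives no verdict.

**Last checks**
- **Point:** it sits on the cross in the wrist view. The predicted offset from the cross is about 0.4 mm.
- **Squareness:** the tool axis is within 0.002 rad of the face normal I measured. The punch itself sits about 0.025 rad off the tool axis in the grip.
- **Plunger:** the geometry gives about 5.0 mm pressed. The normal force is about 5.8 N after correcting for the punch's weight, which matches the spring (6 N halfway).
- **Steadiness:** readings barely changed over the last 0.8 s.
- **Other things:** the vise did not visibly move in the last views. I did not measure the awl, gouge, glue or chisel again at the end, but the arm felt no unexpected contact.

**Where measurements disagreed**
- **Vise tilt:** the cross ends gave 0.303 rad (used), the jaws 0.29–0.31, and a rough check from the axle offset about 0.33.
- **Fixed cameras:** the scene and side cameras put the cross about 10 mm from where the wrist camera did, on blurry pixels. I used the wrist camera for absolute position. The tip-to-cross offset agreed between the two to 1–2 mm.

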